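Change over the tablet counter's keyed rotor

TASK

Change the tablet counter over to the blue rotor: first put the orange rotor away in the orange pot and the green rotor in the green pot. Then set the blue rotor's shaft in the counter's hub, turn it until its key slips into the keyway, and push it fully home against the ejector spring. Finish while still holding it pressed down, so that a colleague can lock it, and leave everything else on the counter where it is.

Things in the scene. Friction and masses are not known exactly. Their poses are not given: they have to be found in the camera images.
- rotor_blue: Blue rotor, 0.15 kg, upright, hung in the rack by its disc. Origin: shaft tip, z up the shaft. Shaft 20 mm dia, 0 to 46 mm up, lowest 8 mm tapering to 12 mm. Brass key at +x: 7 mm wide, to 15 mm from the axis, 14 to 38 mm up. Disc 42 mm dia, 46 to 51 mm up. Block head 51 to 90 mm up, 24 mm thick along x (grip across this), 34 mm along y. White stripe on top points to +x, the key side.
- rotor_orange: Orange rotor, 0.15 kg, upright, hung in the rack by its disc. Origin: shaft tip, z up the shaft. Shaft 20 mm dia, 0 to 46 mm up, lowest 8 mm tapering to 12 mm. Brass key at +x: 7 mm wide, to 15 mm from the axis, 14 to 38 mm up. Disc 42 mm dia, 46 to 51 mm up. Block head 51 to 90 mm up, 24 mm thick along x (grip across this), 34 mm along y. White stripe on top points to +x, the key side.
- rotor_green: Green rotor, 0.15 kg, upright, hung in the rack by its disc. Origin: shaft tip, z up the shaft. Shaft 20 mm dia, 0 to 46 mm up, lowest 8 mm tapering to 12 mm. Brass key at +x: 7 mm wide, to 15 mm from the axis, 14 to 38 mm up. Disc 42 mm dia, 46 to 51 mm up. Block head 51 to 90 mm up, 24 mm thick along x (grip across this), 34 mm along y. White stripe on top points to +x, the key side.
- pot_orange: Fixed open orange plastic pot; origin: centre of its underside; 72 mm outer diameter at the rim, 55 mm high, inside 62 mm wide or more, floor 5 mm thick. A rotor lowered into it may lean once let go.
- pot_green: Fixed open green plastic pot; origin: centre of its underside; 72 mm outer diameter at the rim, 55 mm high, inside 62 mm wide or more, floor 5 mm thick. A rotor lowered into it may lean once let go.
- rack: Fixed white wash rack, 66 x 250 x 52 mm high, long side along its y; origin under its centre. Three 33 mm holes at y = -85, 0 and 85 mm; each rotor hangs in one with its disc on the rack's top and its shaft tip 6 mm above the table; which is where varies.
- counter: Fixed white tablet counter, base 170 x 170 x 36 mm high, a grey control strip 52 mm high along its +y side (to 128 mm from the centre); origin: centre of the base's underside, under the hub axis. A round steel hub, 48 mm in diameter, stands on it, top 87 mm above the table.
- hub_mouth (a point): Centre of the hub's top opening; x as the counter's, z up. Bore 22 mm dia. One keyway, 10.5 mm wide, cut right through the hub wall over its full height and edged yellow on top, points within 32 degrees of +x; this is not reported: see it, or rest the key on the rim with a light push (tip then 14 mm below this point) and turn until it drops in. Fully home the disc rests on the hub, tip 46 mm below.
- ejector (a joint): Sprung brass ejector at the bottom of the bore: 0 m untouched, grows as it is pressed down, 0.012 m with the rotor fully home (the shaft tip first meets it 34 mm below the hub's mouth). About 4 N to start, 10 N fully home; it pushes the rotor back up when let go.
- bottle_amber: Amber bottle, 52 mm across, 88 mm high; origin under its centre. Bystander.
- jar_white: White jar with blue lid, 60 mm across, 55 mm high; origin under its centre. Bystander.
- carton_red: White carton with a red stripe, 60 x 50 x 45 mm; origin under its centre. Bystander.
- carton_blue: White carton with a blue stripe, 50 x 75 x 30 mm; origin under its centre. Bystander.
- spatula: Spatula lying along its x axis, about 180 mm long. Bystander.
- mortar: White ceramic bowl, 90 mm across, 50 mm high; origin under its centre. Bystander.
Things that resemble listed ones, but are neither listed nor needed, are in the scene too. What is shaped like the rotor_orange but pink is not meant.

How it is judged:
On the way, in this order (a step that is already met when the one before it is completed fails the run):
1. the orange and green rotors stand in the pots of their colours, let go (horizontal distance between rotor_orange and pot_orange below 0.03 m and height (world z) of each of rotor_orange, rotor_green below 0.022 m and linear speed of each of rotor_orange, rotor_green below 0.03 m/s and horizontal distance between rotor_green and pot_green below 0.03 m and contact force between the fingers and rotor_orange below 0.2 N and contact force between the fingers and rotor_green below 0.2 N), for 0.2 s.
2. the blue rotor's key has slipped into the hub's keyway (horizontal distance between rotor_blue and hub_mouth below 0.004 m and z of rotor_blue in the frame of hub_mouth below -0.022 m), for 0.05 s.
At the end, for the whole second after the job is handed in: Orange and green rotors still, in their pots (tip within 30 mm of the axis, under 22 mm up). Blue rotor still, tip within 4 mm of the hub axis, upright to 0.07 rad, within 2.5 mm of fully home, ejector pressed 9.5 mm or more, fingers bearing on it with over 2 N (horizontal distance between rotor_orange and pot_orange below 0.03 m and height (world z) of each of rotor_orange, rotor_green below 0.022 m and linear speed of each of rotor_orange, rotor_green below 0.03 m/s and horizontal distance between rotor_green and pot_green below 0.03 m and horizontal distance between rotor_blue and hub_mouth below 0.004 m and z of rotor_blue in the frame of hub_mouth below -0.0435 m and angle between the z axis of rotor_blue and the z axis of hub_mouth, either way round below 0.07 rad and value of joint ejector above 0.0095 m and contact force between the fingers and rotor_blue above 2 N and linear speed of rotor_blue below 0.02 m/s); the arm keeps its last pose, push and grip.
It fails at once if a bystander is pushed more than 30 mm away or knocked over (distance of any of bottle_amber, jar_white, carton_red, carton_blue, spatula, mortar from where it was at the start of the episode above 0.03 m or angle between any of bottle_amber, jar_white, carton_red, carton_blue, spatula, mortar's own z axis and vertical above 0.5 rad).
It also fails if it takes over 64 s, if anything falls off the work surface, if the arm or the gripper's body presses on something with over 40 N, if the wrist force passes 120 N, or if a joint passes its speed limit or range.

ROBOT

A 7-joint arm with a two-finger parallel gripper is mounted at the origin on the work surface. World frame = base frame: x ahead of the robot, y to its left, z up, the work surface at z = 0. Lengths are in m, angles in rad, forces in N, time in s.
With the tool pointing down it reaches from about 0.35 to 0.9 m from the base axis. Payload 8.1 kg.
Tool frame: the origin (TCP) lies between the finger pads; the fingertips stand 17 mm ahead of it and the grasp point (between the pads) lies 2 mm behind it; z points along the fingers, y is the direction in which the jaws open and shut (so a half turn about z gives the same grasp; the last joint's range is limited). The gripper opens to 92 mm and grips with 3 to 60 N. Pads are 19 mm wide; open, the fingers measure 130 mm over their backs; the gripper's body (75 mm by 190 mm) begins 47 mm behind the grasp point.
Start: joints at [-1.278, 0.434, 0.025, 1.573, -0.012, 1.134, -0.075], TCP at [0.241, 0.577, 0.218] pointing down, gripper open.
Joint ranges: [-2.62, 2.62], [-0.44, 2.09], [-1.27, 1.32], [0.08, 2.57], [-1.32, 4.46], [0.12, 2], [-2.74, 2.74]. Speed limits (rad/s): [2.22, 2.22, 3.01, 3.01, 3.14, 3.14, 3.14].

INTERFACE

Orientations are given as a rotation vector (axis times angle).
In Python, from cell import arm gives the robot as it stands. The module is installed in compiled form; this text tells all that it offers.
- The arm moves only by the shell command python3 -m crank 'ROWS' [FORCE]. ROWS is JSON, a list of rows, each a list of 5 numbers: the opening, from 0 (shut) to 1 (fully open), then the shift along the world's x, y, z normalised to -1 to 1, where 1 is 40 cm, then the turn about the world's z normalised to -1 to 1, where 1 is 60 degrees. In form: [[fingers, tx, ty, tz, twist], ...]. A call has exactly 8 rows; each row shifts and turns the commanded pose from where the row before left it; what a row does not reach is not made up. A row lasts 1/12 s, in which the tool goes at most 41.7 mm and 7.16 degrees, less where a joint would pass 70% of its speed; a pose out of reach is approached as far as the arm can. A call with a number of a shift or a turn outside -1 to 1 is refused whole. A call with a gripper value outside its range is refused whole. The fingers move at their own pace and stop on an object; FORCE is the grip in N (left out, the last holds). Time passes only in rows, so rows that do not move let the fingers close, or fill a call up. It gives the time, the measured TCP pose, the force and the opening at its end, in the units of the state.
- arm.observe(): the state, without advancing time (a new reading comes with each control period).
- arm.get_image(name): name is "scene" or "top" or "wrist"; returns the picture (384x512x3 uint8, red, green, blue); there is no depth.
- arm.get_calibration(name): a dict with "intrinsics" (3x3 intrinsics, pixels), "extrinsics" (4x4, takes a point from camera to world coordinates). Camera axes: x right, y down, z forward; pixel columns grow to the right and rows downward; lengths in m; the calibration is good to about 2 mm. The wrist camera is an equidistant fisheye: a pixel r from the principal point sees the ray r / f radians off the axis. A picture is of the moment at which its call begins: read the wrist's pose just before it. get_calibration takes no time and is no camera call; for the wrist camera it gives the pose at the moment of the call.
- arm.sign_off(): hands the job in, once; it reports no verdict.
The state is a dict: "clock": time; "joints": joint angles; "dq": joint speeds; "joint_efforts": joint torques, N m; "position": TCP position; "ee_rot": TCP orientation; "force": force on the tool from outside, world axes, zero at the start; "ft_torque": the same for the moment, N m; "width": opening from 0.0 (shut) to 1.0 (fully open).
Only numpy, scipy, OpenCV 4.12 (cv2) and the standard library are available. Lean on these libraries where they do the work, as an engineer would, in place of code of your own. Each camera call takes 0.05 s, during which the arm holds its last target.

## Working session

There is one attempt and no reset: what is moved stays moved. The work goes in short steps, Python scripts to look and compute and a shell command to move; the robot and the scene stay as the last step left them, time stands still between calls to the robot, and variables do not carry over. Pictures are saved under pics/ and viewed, and the job is handed in when it is done.

```bash
mkdir -p pics; python3 - <<'E'
from cell import arm
import cv2,json
print(arm.observe())
for n in ["scene","top"]:
    im=arm.get_image(n); cv2.imwrite(f"pics/{n}0.png",im[:,:,::-1])
    c=arm.get_calibration(n); print(n,c)
E
ls
```

```text
{'clock': 0.0, 'joints': array([-1.27760357,  0.43519533,  0.0249712 ,  1.57410719, -0.01157309,
        1.13399057, -0.0750983 ]), 'dq': array([-7.43175255e-04, -5.87689318e-04,  1.83632857e-03, -2.20558939e-03,
        9.03605370e-04,  8.09386557e-05,  5.25653303e-04]), 'joint_efforts': array([ 7.83546857e-04, -6.67857957e+01,  9.85439681e-01, -3.14463401e+01,
       -6.04819693e-02,  4.26864345e-02,  1.39133017e-04]), 'position': array([0.24082089, 0.57616939, 0.21705824]), 'ee_rot': array([-6.17716451e-01, -3.08011786e+00,  2.43370419e-03]), 'force': array([-0.23164326, -0.45014513, -0.30752888]), 'ft_torque': array([-0.00290779,  0.00394414,  0.00824687]), 'width': 1.001221803158887}
scene {'intrinsics': array([[473.14165562,   0.        , 260.18661585],
       [  0.        , 473.14165562, 194.08235062],
       [  0.        ,   0.        ,   1.        ]]), 'extrinsics': array([[ 0.52029649,  0.62333557, -0.5837331 ,  1.26804477],
       [ 0.85387248, -0.39085067,  0.34371142, -0.4632682 ],
       [-0.01390492, -0.67726547, -0.73560732,  1.02914217],
       [ 0.        ,  0.        ,  0.        ,  1.        ]])}
top {'intrinsics': array([[367.26535391,   0.        , 251.2892238 ],
       [  0.        , 367.26535391, 188.71628347],
       [  0.        ,   0.        ,   1.        ]]), 'extrinsics': array([[ 0.0060223 , -0.98880901,  0.14906531,  0.37188589],
       [-0.99990167, -0.00784234, -0.01162491, -0.00939045],
       [ 0.01266384, -0.14898064, -0.98875902,  1.04331072],
       [ 0.        ,  0.        ,  0.        ,  1.        ]])}
pics
```

View pics/scene0.png

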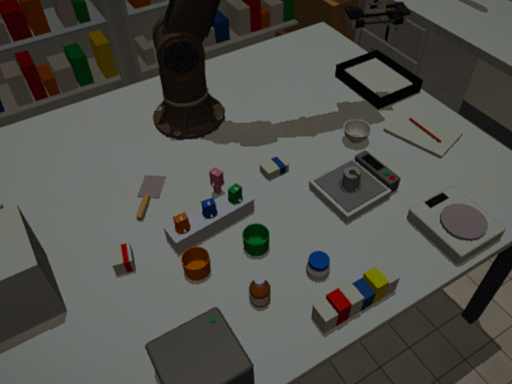

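View pics/top0.png

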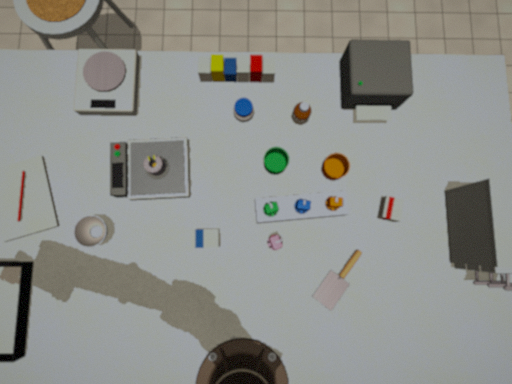

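The scene picture shows the rack at about (210,215), with orange, blue and green from left to right. The pots are at (197,263) and (256,240), and the counter hub is at (350,178). The top view shows the same layout: the rotors at about (335,203), (303,206) and (271,209), the pots at (336,166) and (276,160), and the hub at (153,164). Next I'll enlarge the regions that matter.

```bash
python3 - <<'E'
import cv2
im=cv2.imread("pics/top0.png")
a=cv2.resize(im[140:225,245:365],None,fx=6.5,fy=6.5,interpolation=cv2.INTER_CUBIC); cv2.imwrite("pics/top0_rack.png",a)
a=cv2.resize(im[130:205,100:200],None,fx=8,fy=8,interpolation=cv2.INTER_CUBIC); cv2.imwrite("pics/top0_cnt.png",a)
im=cv2.imread("pics/scene0.png")
a=cv2.resize(im[150:220,300:405],None,fx=7.5,fy=7.5,interpolation=cv2.INTER_CUBIC); cv2.imwrite("pics/sc0_cnt.png",a)
E
```

```text
(no output)
```

View pics/top0_rack.png

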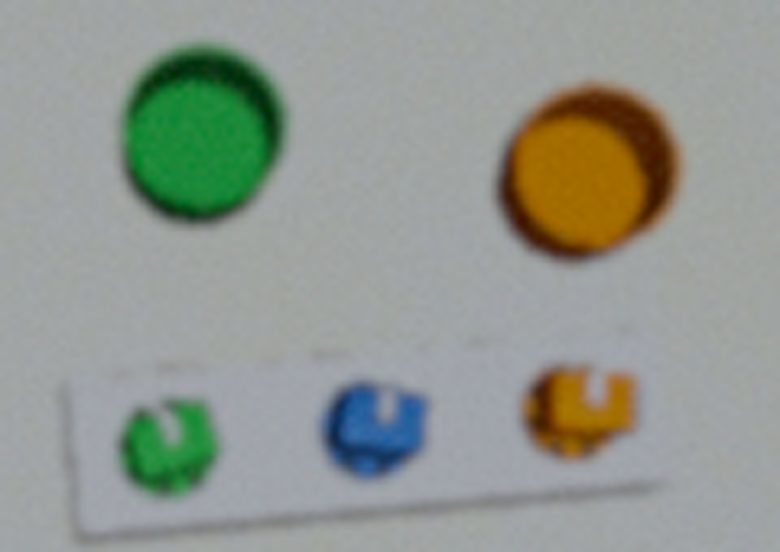

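View pics/top0_cnt.png

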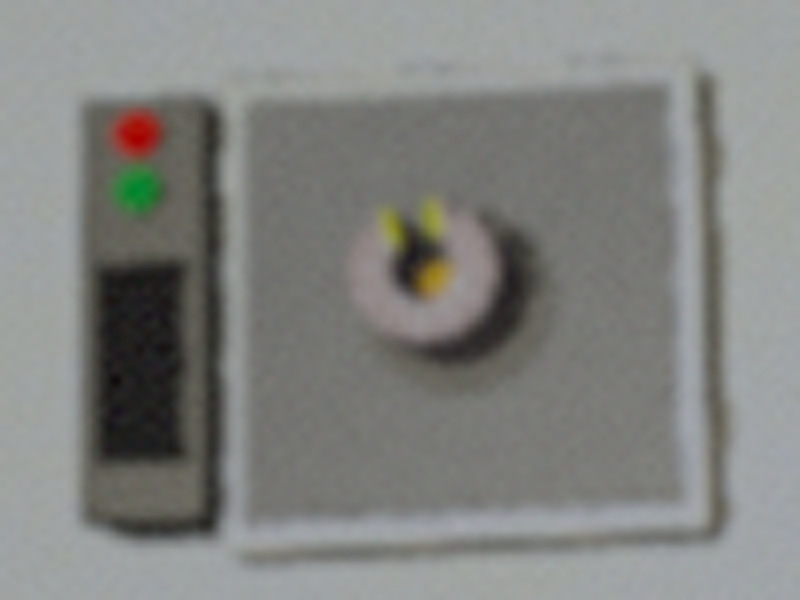

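View pics/sc0_cnt.png

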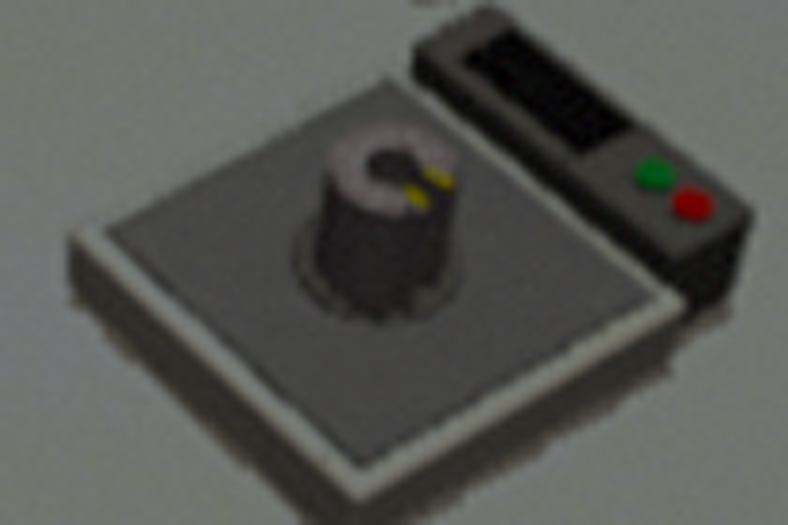

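```bash
cat > h.py <<'E'
import numpy as np, cv2
from cell import arm
def ray(cam,u,v,cal=None):
    c=cal or arm.get_calibration(cam); K=np.array(c["intrinsics"]);E=np.array(c["extrinsics"])
    x=(u-K[0,2])/K[0,0]; y=(v-K[1,2])/K[1,1]
    if cam=="wrist":
        r=np.hypot(x,y); d=np.array([x/r*np.sin(r),y/r*np.sin(r),np.cos(r)]) if r>1e-9 else np.array([0,0,1.])
    else: d=np.array([x,y,1.])
    return E[:3,3],E[:3,:3]@d
def pt(cam,u,v,z,cal=None):
    o,d=ray(cam,u,v,cal); return o+d*(z-o[2])/d[2]
def cr(u,v,s,ox,oy): return (u+.5)/s-.5+ox,(v+.5)/s-.5+oy
def proj(cam,P,cal=None):
    c=cal or arm.get_calibration(cam); K=np.array(c["intrinsics"]);E=np.array(c["extrinsics"])
    p=E[:3,:3].T@(np.asarray(P)-E[:3,3])
    if cam=="wrist":
        a=np.arctan2(np.hypot(p[0],p[1]),p[2]); n=np.hypot(p[0],p[1])+1e-12; q=p[:2]/n*a
    else: q=p[:2]/p[2]
    return K[0,0]*q[0]+K[0,2],K[1,1]*q[1]+K[1,2]
def state():
    from scipy.spatial.transform import Rotation as R
    s=arm.observe(); M=R.from_rotvec(s["ee_rot"]).as_matrix()
    print("t %.2f pos %s yaw_y %.2f deg tilt %.2f F %s w %.3f"%(s["clock"],np.round(s["position"],4),np.degrees(np.arctan2(M[1,1],M[0,1])),np.degrees(np.arccos(-M[2,2])),np.round(s["force"],1),s["width"])); return s,M
E
python3 - <<'E'
from h import *
state()
for n,u,v,z in [("orange",595,400,.096),("blue",397,418,.096),("green",183,430,.096),("potG rim",203,132,.055),("potO rim",590,170,.055),("potG floor",199,145,.005),("potO floor",578,183,.005),
 ("rackFL",70,385,.052),("rackFR",655,335,.052),("rackBL",80,535,.052),("rackBR",660,487,.052)]:
    print(n,pt("top",*cr(u,v,6.5,245,140),z).round(4))
for n,u,v,z in [("hub",424,275,.087),("kA",390,228,.087),("kB",433,215,.087),("c1",225,90,.036),("c2",692,65,.036),("c3",718,535,.036),("c4",235,550,.036)]:
    print(n,pt("top",*cr(u,v,8,100,130),z).round(4))
for n,u,v,z in [("hub",395,168,.087),("kA",440,180,.087),("kB",418,198,.087),("c",393,155,.087)]:
    print("scene",n,pt("scene",*cr(u,v,7.5,300,150),z).round(4))
print(arm.get_calibration("wrist"))
E
```

```text
t 0.10 pos [0.2408 0.5762 0.2171] yaw_y 67.32 deg tilt 0.08 F [-0.2  0.   0.1] w 1.000
orange [ 0.4838 -0.2416  0.096 ]
blue [ 0.476 -0.162  0.096]
green [ 0.4705 -0.0764  0.096 ]
potG rim [ 0.6018 -0.0881  0.055 ]
potO rim [ 0.5868 -0.2523  0.055 ]
potG floor [ 0.6075 -0.0903  0.005 ]
potO floor [ 0.5917 -0.259   0.005 ]
rackFL [ 0.4937 -0.0322  0.052 ]
rackFR [ 0.5167 -0.2785  0.052 ]
rackBL [ 0.4311 -0.0367  0.052 ]
rackBR [ 0.4527 -0.2785  0.052 ]
hub [0.5804 0.2415 0.087 ]
kA [0.5963 0.2535 0.087 ]
kB [0.6008 0.2395 0.087 ]
c1 [0.6575 0.3278 0.036 ]
c2 [0.6682 0.164  0.036 ]
c3 [0.5008 0.1497 0.036 ]
c4 [0.4944 0.3153 0.036 ]
scene hub [0.5859 0.2408 0.087 ]
scene kA [0.5998 0.251  0.087 ]
scene kB [0.6029 0.238  0.087 ]
scene c [0.58   0.2446 0.087 ]
{'intrinsics': array([[297.31863964,   0.        , 257.72644283],
       [  0.        , 297.31863964, 192.92020453],
       [  0.        ,   0.        ,   1.        ]]), 'extrinsics': array([[ 0.38646534,  0.88083086,  0.27346212,  0.16549892],
       [ 0.92230293, -0.36865111, -0.11598989,  0.60734129],
       [-0.00135536,  0.29704099, -0.95486377,  0.38448135],
       [ 0.        ,  0.        ,  0.        ,  1.        ]])}
```

```bash
python3 -m crank '[[1,0.03,-0.0925,0,-0.0517],[1,0.03,-0.0925,0,-0.0517],[1,0.03,-0.0925,0,-0.0517],[1,0.03,-0.0925,0,-0.0517],[1,0.03,-0.0925,0,-0.0517],[1,0.03,-0.0925,0,-0.0517],[1,0.03,-0.0925,0,-0.0517],[1,0.03,-0.0925,0,-0.0517]]' 
python3 -m crank '[[1,0.03,-0.0925,0,-0.0517],[1,0.03,-0.0925,0,-0.0517],[1,0.03,-0.0925,0,-0.0517],[1,0.03,-0.0925,0,-0.0517],[1,0.03,-0.0925,0,-0.0517],[1,0.03,-0.0925,0,-0.0517],[1,0.03,-0.0925,0,-0.0517],[1,0.03,-0.0925,0,-0.0517]]'
python3 -m crank '[[0.6,0.03,-0.0925,0,-0.0517],[0.6,0.03,-0.0925,0,-0.0517],[0.6,0.03,-0.0925,0,-0.0517],[0.6,0.03,-0.0925,0,-0.0517],[0.6,0,0,0,0],[0.6,0,0,0,0],[0.6,0,0,0,0],[0.6,0,0,0,0]]'
python3 - <<'E'
from h import *
s,M=state()
print(s["joints"].round(2))
c=arm.get_calibration("wrist"); im=arm.get_image("wrist"); cv2.imwrite("pics/w1.png",cv2.resize(im[:,:,::-1],(800,600),interpolation=cv2.INTER_CUBIC))
import pickle; pickle.dump(c,open("w1.pkl","wb")); np.save("w1.npy",im)
print(pt("top",275,241,.05))
E
```

```text
clock: 0.77
position: [0.337, 0.2787, 0.2177]
ee_rot: [-1.269, -2.874, 0.0]
force: [1.3, -0.0, 0.1]
width: 0.999
clock: 1.43
position: [0.4329, -0.0172, 0.2179]
ee_rot: [1.857, 2.534, 0.001]
force: [1.8, 0.8, -0.1]
width: 0.999
clock: 2.1
position: [0.4807, -0.162, 0.2175]
ee_rot: [-2.114, -2.323, -0.0]
force: [1.0, 0.8, 0.5]
width: 0.603
t 2.10 pos [ 0.4807 -0.162   0.2175] yaw_y 5.39 deg tilt 0.06 F [1.  0.8 0.5] w 0.603
[-0.31  0.27  0.67  1.89 -0.19  1.04  0.53]
[ 0.38043727 -0.08547257  0.05      ]
```

View pics/w1.png

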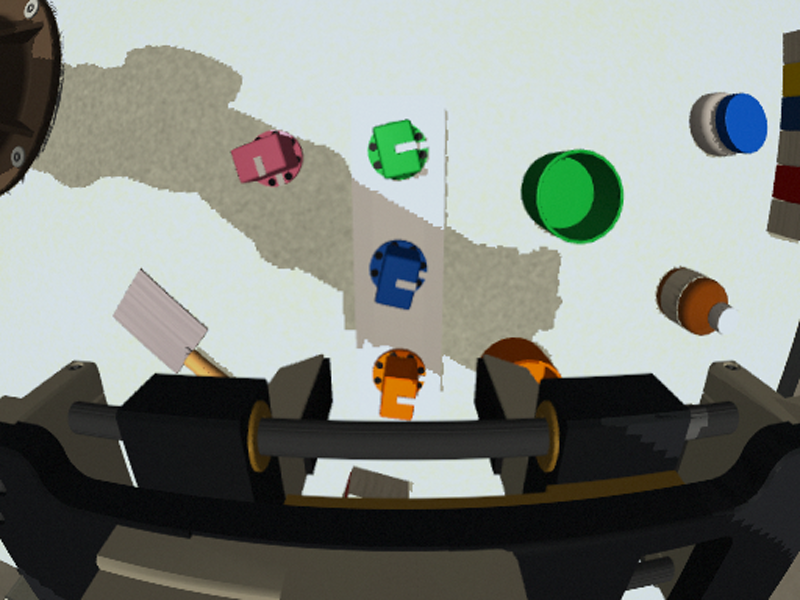

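The wrist view shows the green, blue and orange heads at (398,150), (397,278) and (400,395). Their stripes point right (+x), each at a slightly different yaw, and the pots are to the right. Next I'll enlarge the heads.

```bash
python3 - <<'E'
import numpy as np,cv2
im=np.load("w1.npy")[:,:,::-1]
a=cv2.resize(im[65:205,225:285],None,fx=8,fy=8,interpolation=cv2.INTER_CUBIC)
l=a[:560]; r=a[560:1120]
cv2.imwrite("pics/w1a.png",cv2.resize(im[70:135,225:290],None,fx=9,fy=9,interpolation=cv2.INTER_CUBIC))
b=np.hstack([cv2.resize(im[148:203,230:285],None,fx=7,fy=7,interpolation=cv2.INTER_CUBIC),cv2.resize(im[215:270,230:285],None,fx=7,fy=7,interpolation=cv2.INTER_CUBIC)])
cv2.imwrite("pics/w1b.png",b)
E
```

```text
(no output)
```

View pics/w1a.png

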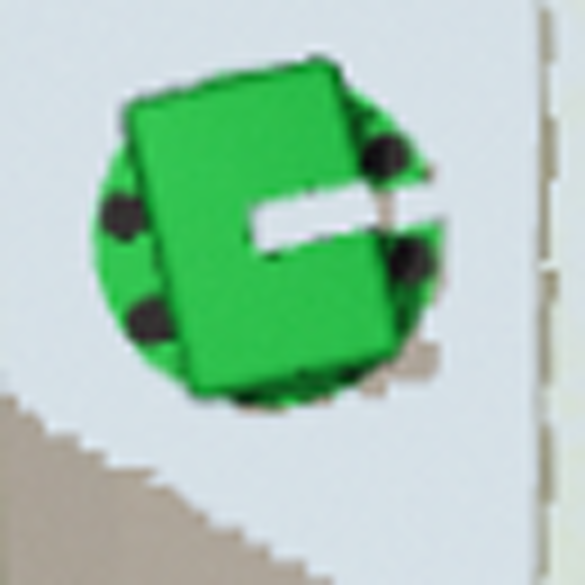

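View pics/w1b.png

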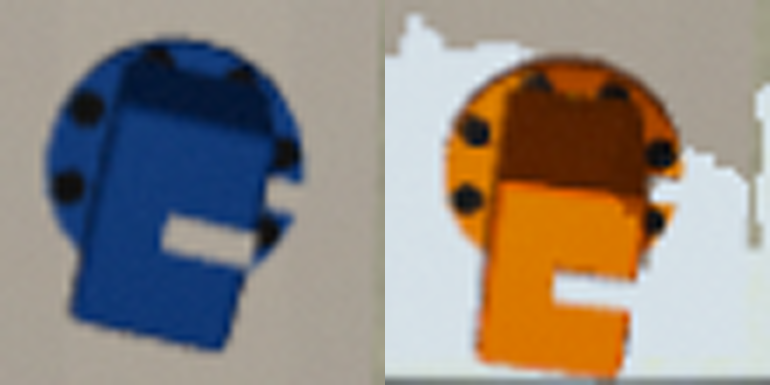

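```bash
python3 - <<'E'
from h import *
import pickle
c=pickle.load(open("w1.pkl","rb"))
for n,s,ox,oy,cs in [("green",9,225,70,[(125,105),(325,60),(403,350),(195,398)]),("blue",7,230,148,[(125,100),(272,132),(222,352),(72,315)]),("orange",7,230,215,[(115,183),(257,195),(233,375),(93,358)])]:
    P=np.array([pt("wrist",*cr(u,v,s,ox,oy),.096,c) for u,v in cs])
    m=P.mean(0); y=(P[0]+P[1]-P[2]-P[3])/2; x=(P[1]+P[2]-P[0]-P[3])/2
    print(n,m.round(4),"x len",np.linalg.norm(x).round(4),np.degrees(np.arctan2(x[1],x[0])).round(1),"y len",np.linalg.norm(y).round(4),np.degrees(np.arctan2(y[1],y[0])).round(1)-90)
# green pot rim
for u,v in [(523,195),(623,195),(573,150),(573,243)]:
    print("potG",pt("wrist",*cr(u,v,1.5625,0,0),.055,c).round(4))
E
```

```text
green [ 0.4674 -0.074   0.096 ] x len 0.0222 18.2 y len 0.0325 19.299999999999997
blue [ 0.4755 -0.1579  0.096 ] x len 0.0219 -8.2 y len 0.0332 -7.700000000000003
orange [ 0.4834 -0.2426  0.096 ] x len 0.0224 -1.4 y len 0.0325 -1.2999999999999972
potG [ 0.5601 -0.0956  0.055 ]
potG [ 0.6402 -0.0837  0.055 ]
potG [ 0.5941 -0.0571  0.055 ]
potG [ 0.6044 -0.126   0.055 ]
```

```bash
python3 -m crank '[[0.6,0.004,-0.0675,0,-0.038],[0.6,0.003,-0.067,0,-0.038],[0.6,0,-0.067,0,-0.037],[0.6,0,0,-0.09,0],[0.6,0,0,-0.09,0],[0.6,0,0,-0.09,0],[0.6,0,0,-0.074,0],[0.6,0,0,0,0]]' 25
python3 - <<'E'
from h import *
state()
c=arm.get_calibration("wrist"); im=arm.get_image("wrist"); cv2.imwrite("pics/w2.png",cv2.resize(im[:,:,::-1],(800,600),interpolation=cv2.INTER_CUBIC))
E
```

```text
clock: 2.82
position: [0.4808, -0.2406, 0.0756]
ee_rot: [-2.242, -2.189, 0.005]
force: [-0.4, 0.6, 0.3]
width: 0.602
t 2.82 pos [ 0.4808 -0.2406  0.0756] yaw_y -1.37 deg tilt 0.48 F [-0.4  0.6  0.3] w 0.602
```

View pics/w2.png

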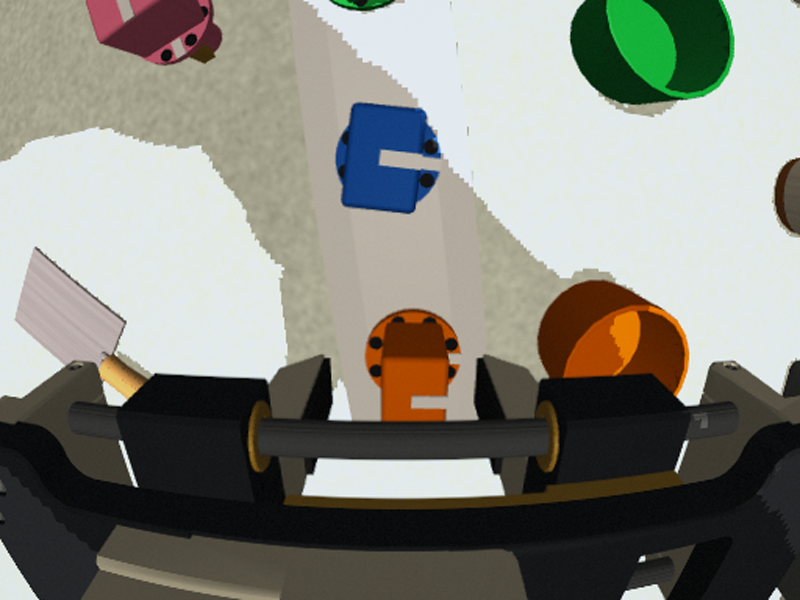

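The jaws straddle the orange head at about (415,380), and the tips are clear. I'll close with a small correction and then lift.

```bash
python3 -m crank '[[0.6,0.006,-0.005,0.01,0],[0.1,0,0,0,0],[0.1,0,0,0,0],[0.1,0,0,0,0],[0.1,0,0,0,0],[0.1,0,0,0,0],[0.1,0,0,0.03,0],[0.1,0,0,0.03,0]]' 30
python3 - <<'E'
from h import *
state()
E
```

```text
clock: 3.53
position: [0.4857, -0.2458, 0.1089]
ee_rot: [-2.25, -2.191, 0.001]
force: [-0.3, -0.5, 0.6]
width: 0.14
t 3.53 pos [ 0.4857 -0.2458  0.1089] yaw_y -1.52 deg tilt 0.07 F [-0.3 -0.5  0.6] w 0.140
```

```bash
python3 - <<'E'
from h import *
for n in ["scene","wrist"]:
    im=arm.get_image(n); np.save(n+"3.npy",im)
    if n=="scene": im=im[130:300,130:330]; 
    cv2.imwrite(f"pics/{n}3.png",cv2.resize(im[:,:,::-1],None,fx=600/im.shape[0],fy=600/im.shape[0],interpolation=cv2.INTER_CUBIC))
state()
E
```

```text
t 3.63 pos [ 0.4874 -0.2468  0.1107] yaw_y -1.52 deg tilt 0.21 F [ 0.1 -1.  -0.1] w 0.111
```

View pics/scene3.png

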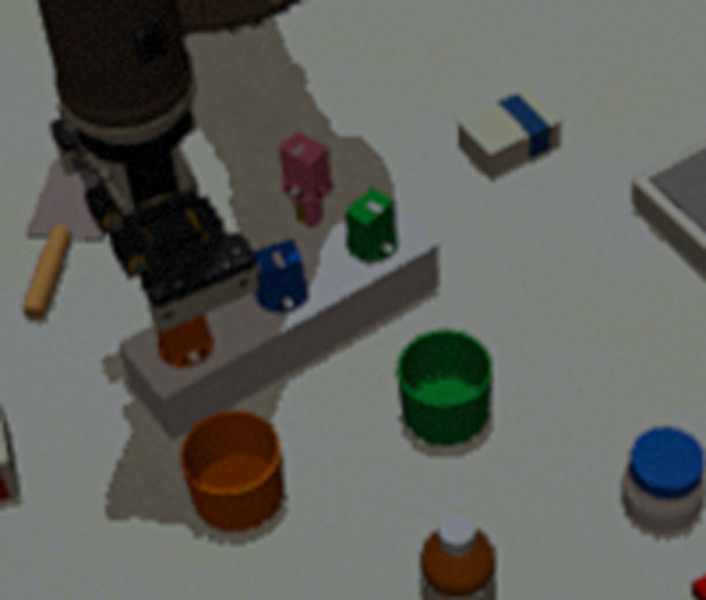

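View pics/wrist3.png

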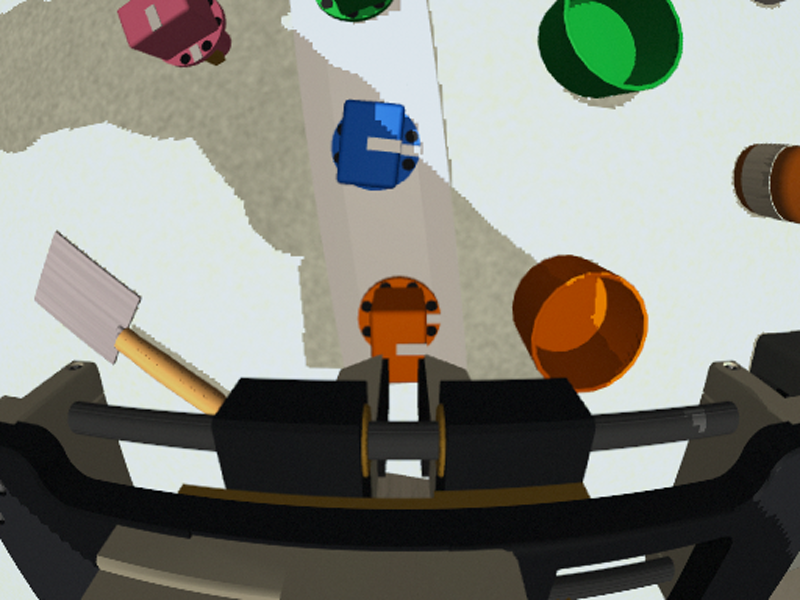

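The rotor is still hanging undisturbed in the rack at (400,330). The jaws hadn't finished closing when the lift began, so I'll open them, go back down and allow more time.

```bash
python3 -m crank '[[0.6,0,0,0,0],[0.6,0,0,0,0],[0.6,0,0,0,0],[0.6,0,0,0,0],[0.6,0,0,0,0],[0.6,0,0,0,0],[0.6,0,0,0,0],[0.6,0,0,0,0]]' 30
python3 - <<'E'
from h import *
state()
E
```

```text
clock: 4.3
position: [0.4861, -0.2459, 0.1082]
ee_rot: [-2.25, -2.192, 0.0]
force: [-0.0, -0.2, -0.8]
width: 0.59
t 4.30 pos [ 0.4861 -0.2459  0.1082] yaw_y -1.51 deg tilt 0.01 F [-0.  -0.2 -0.8] w 0.590
```

```bash
python3 -m crank '[[0.6,-0.007,0.008,-0.036,0],[0.6,0,0,-0.036,0],[0.1,0,0,0,0],[0.1,0,0,0,0],[0.1,0,0,0,0],[0.1,0,0,0,0],[0.1,0,0,0,0],[0.1,0,0,0,0]]' 30
python3 -c "
from h import *
state()"
```

```text
clock: 4.97
position: [0.4841, -0.243, 0.0801]
ee_rot: [2.249, 2.191, 0.001]
force: [1.3, -0.3, 2.0]
width: 0.257
t 4.97 pos [ 0.4841 -0.243   0.0801] yaw_y -1.50 deg tilt 0.10 F [ 1.3 -0.3  2. ] w 0.257
```

```bash
python3 -m crank '[[0.1,0,0,0.06,0],[0.1,0,0,0.06,0],[0.1,0,0,0.06,0],[0.1,0.066,-0.0075,0,0],[0.1,0.066,-0.0075,0,0],[0.1,0.066,-0.0075,0,0],[0.1,0.066,-0.0075,0,0],[0.1,0,0,0,0]]' 
python3 - <<'E'
from h import *
state()
for n in ["scene","top","wrist"]:
    im=arm.get_image(n); np.save(n+"4.npy",im)
    if n=="scene": im=im[170:300,130:300]; 
    if n=="top": im=im[130:225,245:365]; 
    f=600/im.shape[0]; print(n,f)
    cv2.imwrite(f"pics/{n}4.png",cv2.resize(im[:,:,::-1],None,fx=f,fy=f,interpolation=cv2.INTER_CUBIC))
state()
E
```

```text
clock: 5.63
position: [0.5938, -0.2537, 0.1512]
ee_rot: [2.245, 2.195, 0.002]
force: [0.0, 1.3, -0.9]
width: 0.255
t 5.63 pos [ 0.5938 -0.2537  0.1512] yaw_y -1.29 deg tilt 0.15 F [ 0.   1.3 -0.9] w 0.255
scene 4.615384615384615
top 6.315789473684211
wrist 1.5625
t 5.78 pos [ 0.5881 -0.2548  0.151 ] yaw_y -1.52 deg tilt 0.08 F [-0.8  0.  -1.4] w 0.258
```

View pics/scene4.png

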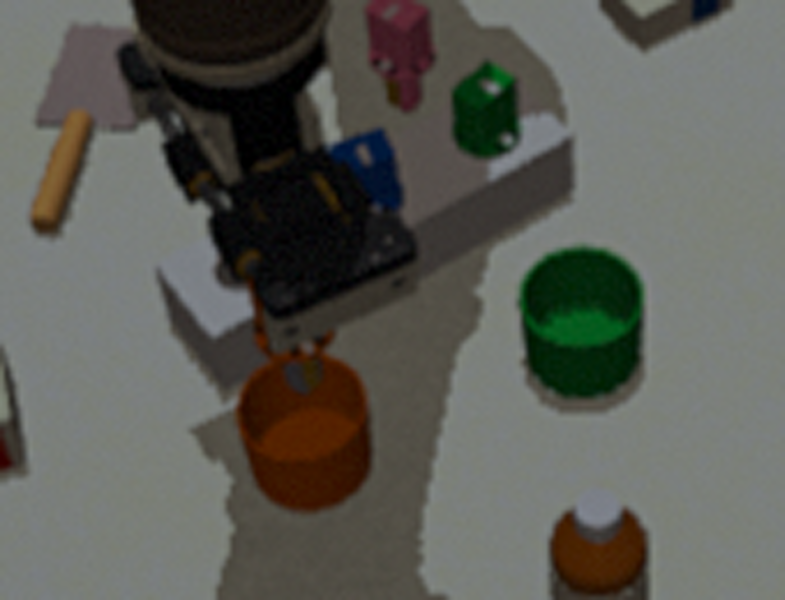

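View pics/wrist4.png

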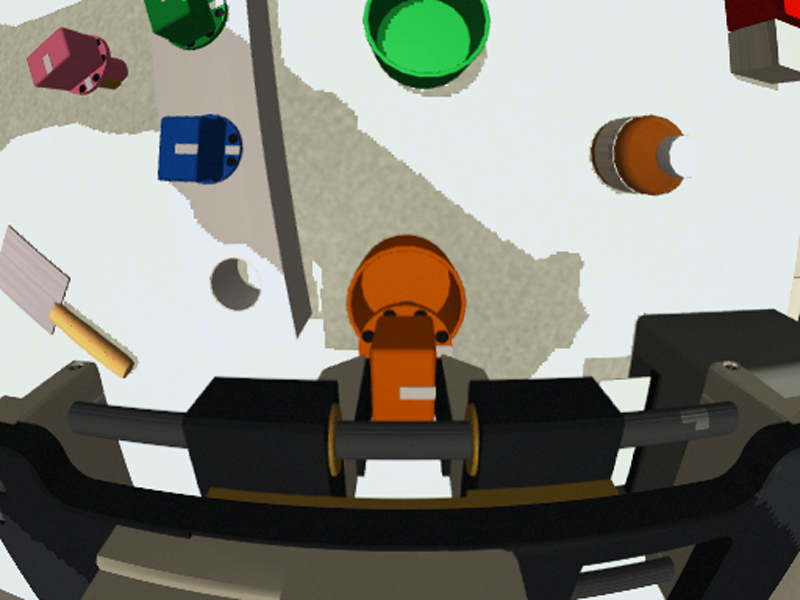

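The orange rotor is held and sits over its pot, whose rim spans (347..466, ~300). I'll check the pot centre from this view.

```bash
python3 - <<'E'
from h import *
for u,v in [(348,300),(466,300),(407,246)]:
    print(pt("wrist",*cr(u,v,1.5625,0,0),.055).round(4))
for n,u,v in [("l",240,405),("r",370,405),("t",303,352),("b",305,457)]:
    print(n,pt("scene",*cr(u,v,4.6154,130,170),.055).round(4))
for n,u,v in [("Gl",520,300),("r",643,300),("t",582,248),("b",582,346)]:
    print(n,pt("scene",*cr(u,v,4.6154,130,170),.055).round(4))
E
```

```text
[ 0.5541 -0.2544  0.055 ]
[ 0.6245 -0.2563  0.055 ]
[ 0.5901 -0.2228  0.055 ]
l [ 0.5742 -0.2863  0.055 ]
r [ 0.6115 -0.2265  0.055 ]
t [ 0.5603 -0.2417  0.055 ]
b [ 0.623  -0.2712  0.055 ]
Gl [ 0.5924 -0.1219  0.055 ]
r [ 0.6291 -0.0632  0.055 ]
t [ 0.5787 -0.073   0.055 ]
b [ 0.6384 -0.1088  0.055 ]
```

```bash
python3 -m crank '[[0.1,0.003,-0.004,-0.06,0],[0.1,0,0,-0.06,0],[0.1,0,0,-0.03,0],[0.1,0,0,-0.027,0],[0.1,0,0,0,0],[0.1,0,0,0,0],[0.5,0,0,0,0],[0.5,0,0,0,0]]' 
python3 -m crank '[[0.5,0,0,0,0],[0.5,0,0,0,0],[0.5,0,0,0,0],[0.5,0,0,0.08,0],[0.5,0,0,0.08,0],[0.5,0,0,0.08,0],[0.6,0,0,0,0],[0.6,0,0,0,0]]' 
python3 - <<'E'
from h import *
state()
for n in ["wrist"]:
    im=arm.get_image(n); np.save(n+"5.npy",im)
    cv2.imwrite(f"pics/{n}5.png",cv2.resize(im[:,:,::-1],None,fx=1.5625,fy=1.5625,interpolation=cv2.INTER_CUBIC))
E
```

```text
clock: 6.45
position: [0.5907, -0.2567, 0.0818]
ee_rot: [2.249, 2.191, 0.001]
force: [-0.1, -0.3, 0.1]
width: 0.354
clock: 7.12
position: [0.5913, -0.257, 0.1788]
ee_rot: [2.248, 2.19, 0.003]
force: [-0.2, -0.4, -0.8]
width: 0.583
t 7.12 pos [ 0.5913 -0.257   0.1788] yaw_y -1.50 deg tilt 0.24 F [-0.2 -0.4 -0.8] w 0.583
```

View pics/wrist5.png

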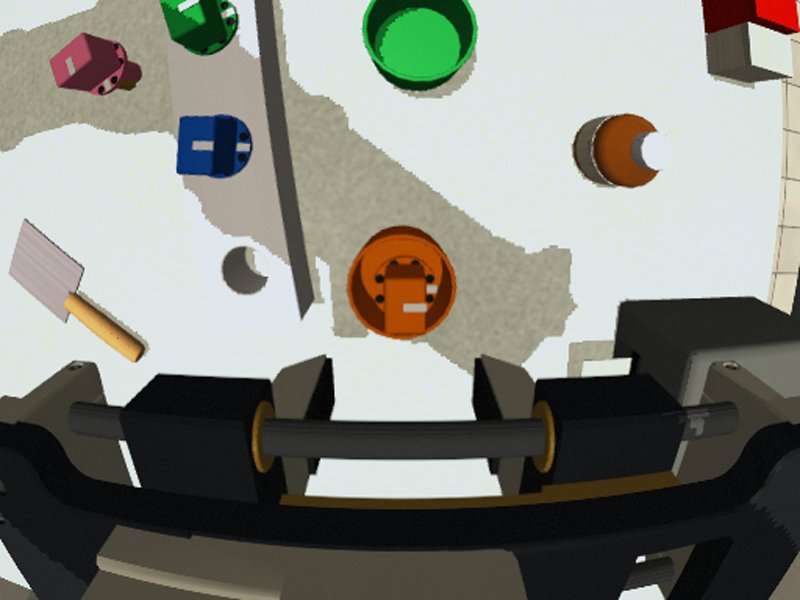

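Orange stands upright in its pot at (403,290). Next is green.

```bash
python3 -m crank '[[0.6,-0.051,0.076,0,0.0562],[0.6,-0.051,0.076,0,0.0562],[0.6,-0.051,0.076,0,0.0562],[0.6,-0.051,0.076,0,0.0562],[0.6,-0.051,0.076,0,0.0562],[0.6,-0.051,0.076,0,0.056],[0.6,0,0,-0.05,0],[0.6,0,0,-0.05,0]]' 
python3 - <<'E'
from h import *
for n in ["wrist"]:
    im=arm.get_image(n); np.save(n+"6.npy",im)
    cv2.imwrite(f"pics/{n}6.png",cv2.resize(im[:,:,::-1],None,fx=1.5625,fy=1.5625,interpolation=cv2.INTER_CUBIC))
state()
E
```

```text
clock: 7.83
position: [0.4668, -0.071, 0.136]
ee_rot: [-1.824, -2.557, -0.003]
force: [0.5, -0.2, -0.2]
width: 0.602
t 7.88 pos [ 0.4649 -0.0718  0.1324] yaw_y 18.93 deg tilt 0.28 F [-2.  -0.1 -2.9] w 0.602
```

View pics/wrist6.png

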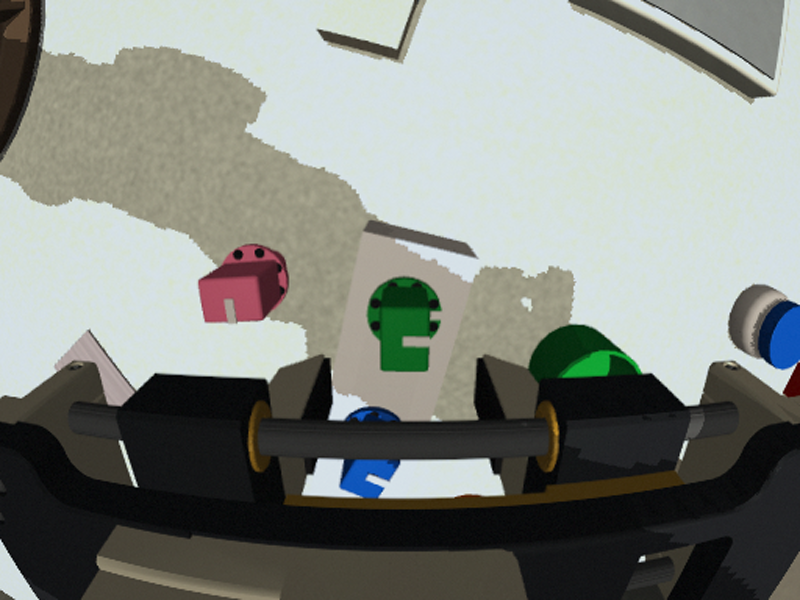

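The green head is square to the jaws and centred between them at (405,335).

```bash
python3 -m crank '[[0.6,0,-0.002,-0.075,0],[0.6,0,0,-0.067,0],[0.1,0,0,0,0],[0.1,0,0,0,0],[0.1,0,0,0,0],[0.1,0,0,0,0],[0.1,0,0,0,0],[0.1,0,0,0,0]]' 30
python3 -c "
from h import *
state()"
```

```text
clock: 8.55
position: [0.4687, -0.0747, 0.0809]
ee_rot: [1.829, 2.552, 0.002]
force: [0.5, -0.3, 3.8]
width: 0.256
t 8.55 pos [ 0.4687 -0.0747  0.0809] yaw_y 18.72 deg tilt 0.13 F [ 0.5 -0.3  3.8] w 0.256
```

```bash
python3 -m crank '[[0.1,0,0,0.06,0],[0.1,0,0,0.06,0],[0.1,0,0,0.06,0],[0.1,0.0845,-0.01,0,0],[0.1,0.0845,-0.01,0,0],[0.1,0.0845,-0.01,0,0],[0.1,0.0845,-0.009,0,0],[0.1,0,0,0,0]]' 
python3 - <<'E'
from h import *
im=arm.get_image("scene")[170:300,150:320]; cv2.imwrite("pics/s7.png",cv2.resize(im[:,:,::-1],None,fx=4.6,fy=4.6,interpolation=cv2.INTER_CUBIC))
im=arm.get_image("wrist"); cv2.imwrite("pics/wrist7.png",cv2.resize(im[:,:,::-1],None,fx=1.5625,fy=1.5625,interpolation=cv2.INTER_CUBIC))
state()
E
```

```text
clock: 9.22
position: [0.6088, -0.0902, 0.1521]
ee_rot: [1.826, 2.551, 0.002]
force: [0.1, 0.5, -0.8]
width: 0.256
t 9.32 pos [ 0.6035 -0.0905  0.1516] yaw_y 18.73 deg tilt 0.05 F [-0.6  0.3 -2.6] w 0.253
```

View pics/wrist7.png

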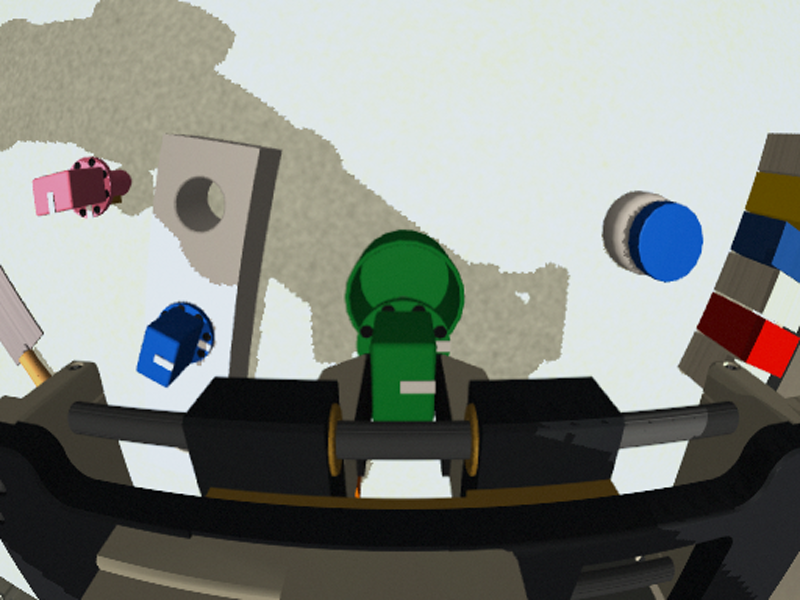

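View pics/s7.png

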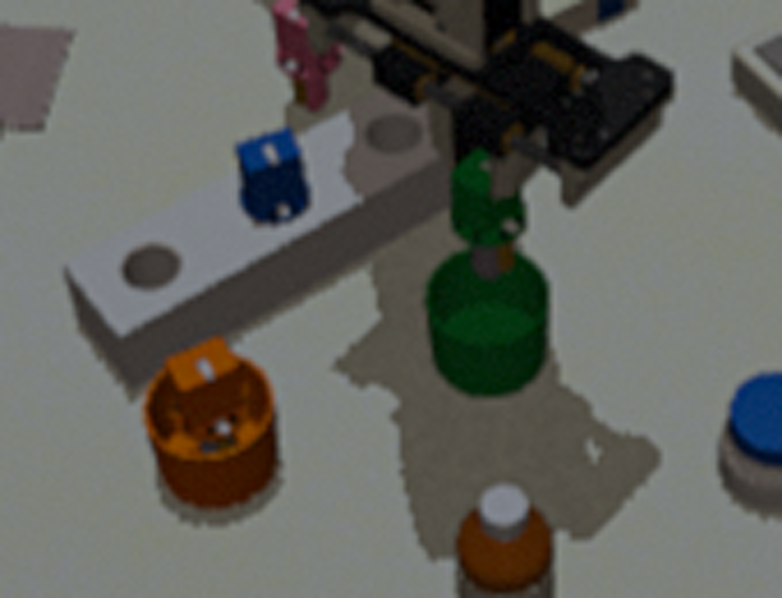

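Green hangs centred over its pot. Orange has leaned against its rim with its tip at the bottom of the pot, as the task said it might. Lowering green now.

```bash
python3 -m crank '[[0.1,0,0,-0.06,0],[0.1,0,0,-0.06,0],[0.1,0,0,-0.03,0],[0.1,0,0,-0.027,0],[0.1,0,0,0,0],[0.1,0,0,0,0],[0.5,0,0,0,0],[0.5,0,0,0,0]]' 
python3 -m crank '[[0.5,0,0,0,0],[0.5,0,0,0,0],[0.5,0,0,0,0],[0.5,0,0,0.08,0],[0.5,0,0,0.08,0],[0.5,0,0,0.08,0],[0.6,0,0,0,0],[0.6,0,0,0,0]]' 
python3 - <<'E'
from h import *
im=arm.get_image("scene")[170:300,150:320]; cv2.imwrite("pics/s8.png",cv2.resize(im[:,:,::-1],None,fx=4.6,fy=4.6,interpolation=cv2.INTER_CUBIC))
im=arm.get_image("wrist"); cv2.imwrite("pics/wrist8.png",cv2.resize(im[:,:,::-1],None,fx=1.5625,fy=1.5625,interpolation=cv2.INTER_CUBIC))
state()
E
```

```text
clock: 9.98
position: [0.6034, -0.0904, 0.0819]
ee_rot: [1.83, 2.552, 0.001]
force: [0.2, 0.1, 0.5]
width: 0.354
clock: 10.65
position: [0.6043, -0.0906, 0.1791]
ee_rot: [1.829, 2.55, 0.004]
force: [0.9, -0.4, -0.3]
width: 0.583
t 10.75 pos [ 0.6026 -0.09    0.1764] yaw_y 18.73 deg tilt 0.05 F [-0.1 -0.1 -0.4] w 0.597
```

View pics/wrist8.png

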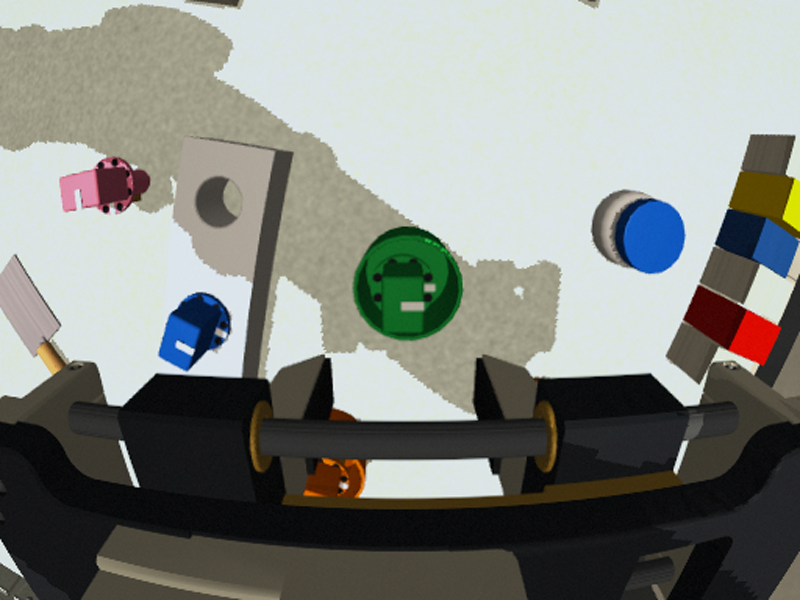

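View pics/s8.png

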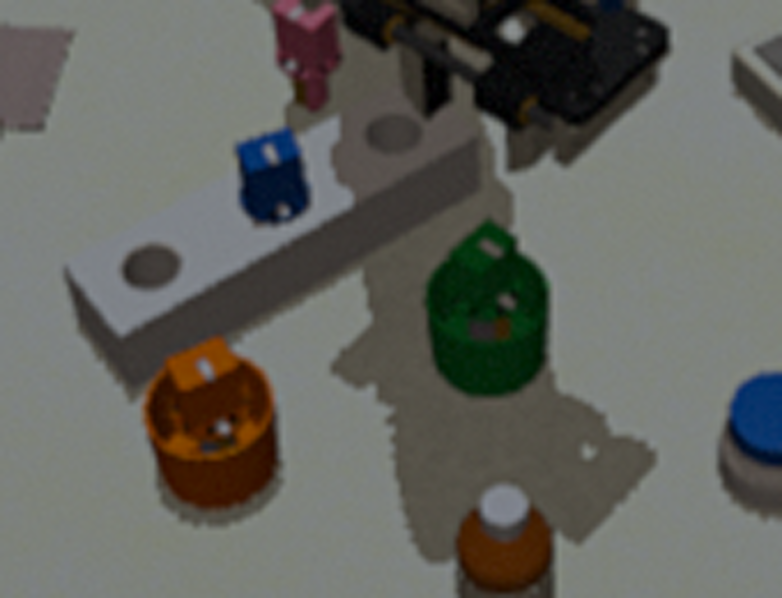

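Both rotors are in their pots. Next is blue.

```bash
python3 -m crank '[[0.6,-0.064,-0.034,0,-0.089],[0.6,-0.064,-0.034,0,-0.089],[0.6,-0.064,-0.034,0,-0.089],[0.6,-0.064,-0.034,0,-0.089],[0.6,-0.063,-0.034,0,-0.089],[0.6,0,0,-0.05,0],[0.6,0,0,-0.05,0],[0.6,0,0,0,0]]' 
python3 - <<'E'
from h import *
im=arm.get_image("wrist"); cv2.imwrite("pics/wrist9.png",cv2.resize(im[:,:,::-1],None,fx=1.5625,fy=1.5625,interpolation=cv2.INTER_CUBIC))
state()
E
```

```text
clock: 11.42
position: [0.4724, -0.1573, 0.1336]
ee_rot: [-2.367, -2.058, 0.006]
force: [-0.1, 0.6, -0.4]
width: 0.599
t 11.47 pos [ 0.4734 -0.1577  0.1351] yaw_y -8.00 deg tilt 0.30 F [-0.2 -0.2  0.8] w 0.604
```

View pics/wrist9.png

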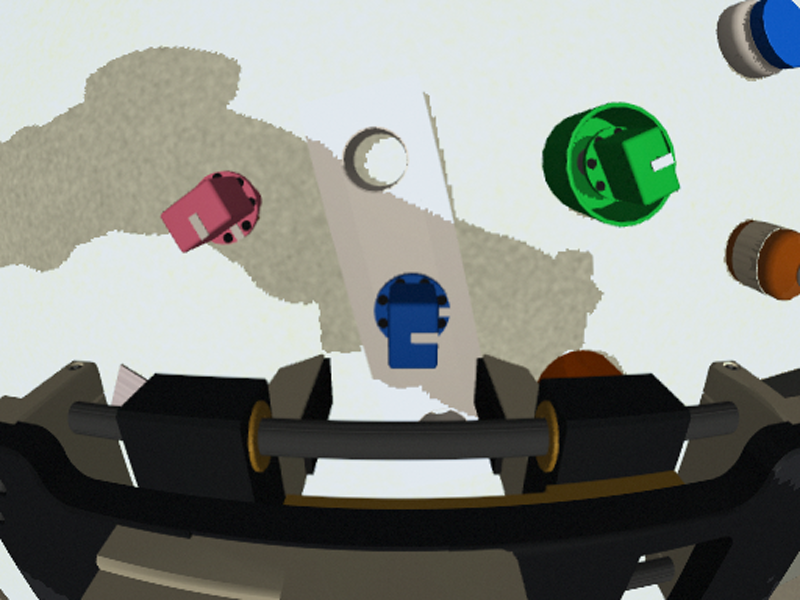

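The blue head is square to the jaws at (413,335). Going down to grip it.

```bash
python3 -m crank '[[0.6,0.002,-0.001,-0.075,0],[0.6,0,0,-0.067,0],[0.1,0,0,0,0],[0.1,0,0,0,0],[0.1,0,0,0,0],[0.1,0,0,0,0],[0.1,0,0,0,0],[0.1,0,0,0,0]]' 40
python3 -c "
from h import *
state()"
```

```text
clock: 12.13
position: [0.4769, -0.1588, 0.0814]
ee_rot: [2.37, 2.061, 0.002]
force: [-0.7, 1.3, 7.6]
width: 0.251
t 12.13 pos [ 0.4769 -0.1588  0.0814] yaw_y -7.97 deg tilt 0.11 F [-0.7  1.3  7.6] w 0.251
```

```bash
python3 -m crank '[[0.1,0,0,0.05,0],[0.1,0,0,0.085,0],[0.1,0,0,0.085,0],[0.1,0,0,0.085,0],[0.1,0.0288,0.0858,0,0.0444],[0.1,0.0288,0.0858,0,0.0444],[0.1,0.0288,0.0858,0,0.0444],[0.1,0.0288,0.0858,0,0.0444]]' 50
python3 -m crank '[[0.1,0.0288,0.0858,0,0.0444],[0.1,0.0288,0.0858,0,0.0444],[0.1,0.0288,0.0858,0,0.0444],[0.1,0.0288,0.0858,0,0.0444],[0.1,0.0288,0.0858,0,0.0444],[0.1,0,0,0,0],[0.1,0,0,0,0],[0.1,0,0,0,0]]'
python3 - <<'E'
from h import *
import pickle
state()
c=arm.get_calibration("wrist");im=arm.get_image("wrist"); np.save("w10.npy",im);pickle.dump(c,open("w10.pkl","wb")); cv2.imwrite("pics/wrist10.png",cv2.resize(im[:,:,::-1],None,fx=1.5625,fy=1.5625,interpolation=cv2.INTER_CUBIC))
state()
print(proj("wrist",[.581,.2415,.087],c))
E
```

```text
clock: 12.8
position: [0.5225, -0.0198, 0.2031]
ee_rot: [2.167, 2.274, 0.002]
force: [0.6, 0.2, -1.4]
width: 0.251
clock: 13.47
position: [0.5796, 0.1496, 0.2023]
ee_rot: [1.891, 2.508, -0.001]
force: [0.3, -0.7, -1.7]
width: 0.251
t 13.47 pos [0.5796 0.1496 0.2023] yaw_y 15.97 deg tilt 0.05 F [ 0.3 -0.7 -1.7] w 0.251
t 13.52 pos [0.5796 0.1488 0.2025] yaw_y 15.89 deg tilt 0.04 F [ 0.7 -0.5 -1.9] w 0.251
(np.float64(287.33403387589465), np.float64(95.80570508856941))
```

View pics/wrist10.png

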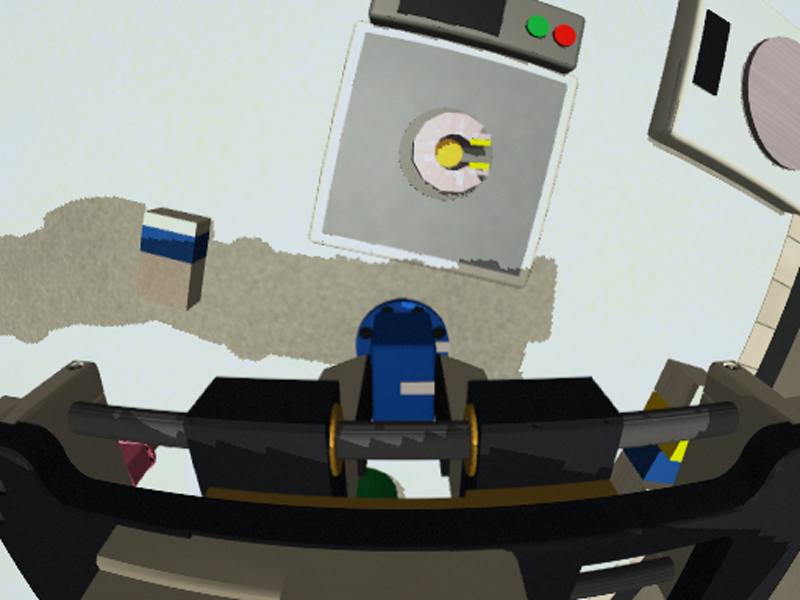

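The counter's hub is at about (452,151), with the yellow-edged keyway pointing right at v≈153, nearly aligned with the tool's y axis. I'll enlarge the hub and fit it.

```bash
python3 - <<'E'
from h import *
im=np.load("w10.npy")[:,:,::-1]
cv2.imwrite("pics/w10h.png",cv2.resize(im[65:130,255:325],None,fx=9,fy=9,interpolation=cv2.INTER_CUBIC))
E
```

```text
(no output)
```

View pics/w10h.png

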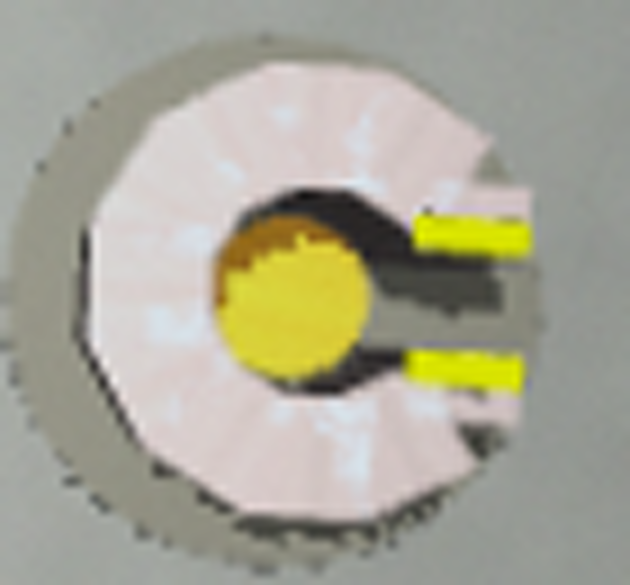

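```bash
cat > fit.py <<'E'
from h import *
from scipy.optimize import least_squares
def circ(P):
    f=lambda q:np.hypot(P[:,0]-q[0],P[:,1]-q[1])-q[2]
    r=least_squares(f,[P[:,0].mean(),P[:,1].mean(),.02]); return r.x, r.fun
def kw(cs,cal,sc,ox,oy,z=.087):
    return np.array([pt("wrist",*cr(u,v,sc,ox,oy),z,cal)[:2] for u,v in cs])
E
python3 - <<'E'
from fit import *
import pickle
c=pickle.load(open("w10.pkl","rb"))
P=kw([(90,225),(155,118),(270,62),(390,70),(492,138),(95,345),(145,440),(240,512),(375,522),(470,462)],c,9,255,65)
print("outer",circ(P))
P=kw([(215,290),(245,215),(320,190),(380,212),(415,240),(250,365),(320,397),(375,375),(218,260)],c,9,255,65)
print("bore",circ(P))
K=kw([(415,252),(530,258),(410,350),(525,357)],c,9,255,65)
d=K[1]-K[0]+K[3]-K[2]; print(np.degrees(np.arctan2(d[1],d[0])),K, np.linalg.norm(K[0]-K[2]))
print("mid",K.mean(0))
# blue stripe on held: check yaw
E
```

```text
outer (array([0.58374564, 0.24140441, 0.02468489]), array([ 1.65934747e-04,  2.05336884e-04,  1.95752811e-05,  2.85440522e-05,
       -6.06326878e-05, -4.48183111e-04, -3.46438208e-04,  3.82174959e-04,
        6.11066436e-04, -5.57378343e-04]))
bore (array([0.58374102, 0.24128779, 0.01095286]), array([-2.11172351e-05,  1.65878725e-04, -2.47396755e-04, -3.48976486e-04,
        5.49230809e-04, -1.78208415e-04,  3.04620568e-04, -3.38464807e-04,
        1.14433614e-04]))
14.670182488273918 [[0.59216581 0.24826779]
 [0.60399701 0.25144629]
 [0.5946468  0.23812232]
 [0.60655803 0.24115932]] 0.010444417562688529
mid [0.59934191 0.24474893]
```

```bash
python3 - <<'E'
from h import *
im=np.load("w10.npy")[:,:,::-1]
cv2.imwrite("pics/w10r.png",cv2.resize(im[185:275,215:300],None,fx=6.6,fy=6.6,interpolation=cv2.INTER_CUBIC))
E
```

```text
(no output)
```

View pics/w10r.png

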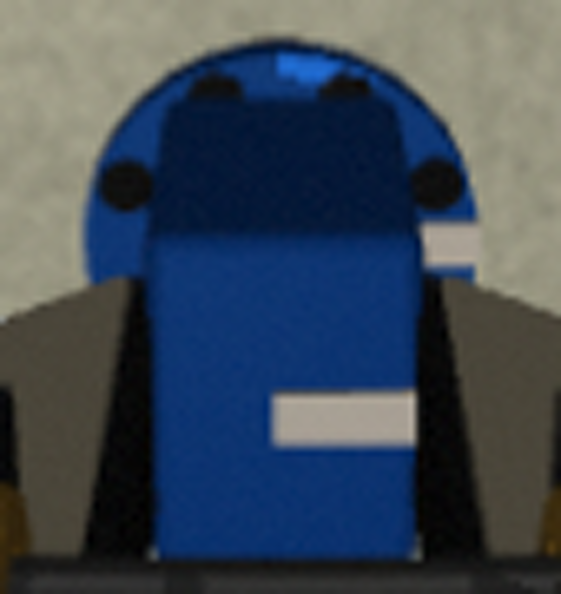

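```bash
python3 - <<'E'
from fit import *
import pickle
c=pickle.load(open("w10.pkl","rb"))
P=kw([(85,230),(110,140),(170,75),(270,42),(370,62),(440,125),(475,210)],c,6.6,215,185,.1795)
print("disc",circ(P))
H=kw([(148,238),(420,238),(415,558),(158,558)],c,6.6,215,185,.2195)
print("head",H.mean(0),np.linalg.norm(H[1]-H[0]),np.linalg.norm(H[0]-H[3]))
S=kw([(275,420),(415,418)],c,6.6,215,185,.2195); d=S[1]-S[0];print("stripe",S,np.degrees(np.arctan2(d[1],d[0])))
K=(H[1]+H[2]-H[0]-H[3]);print(np.degrees(np.arctan2(K[1],K[0])))
E
```

```text
disc (array([0.57740753, 0.15148495, 0.02038805]), array([ 1.24203760e-04, -2.08524742e-04, -2.54306398e-05,  1.44103765e-04,
        1.42214228e-04, -2.71849515e-04,  9.52831664e-05]))
head [0.57790462 0.15174532] 0.02255116932386598 0.031190908685279486
stripe [[0.5774465  0.15012045]
 [0.58901066 0.15357391]] 16.62743985890139
15.937188889622885
```

```bash
python3 -m crank '[[0.1,0.003,0.0573,0,-0.01],[0.1,0.003,0.0573,0,-0.01],[0.1,0.003,0.0573,0,-0.005],[0.1,0.0035,0.0573,0,0],[0.1,0,0,-0.03,0],[0.1,0,0,-0.025,0],[0.1,0,0,0,0],[0.1,0,0,0,0]]'
python3 - <<'E'
from h import *
state()
im=arm.get_image("scene"); np.save("s11.npy",im); im=im[135:215,300:405]; cv2.imwrite("pics/s11.png",cv2.resize(im[:,:,::-1],None,fx=7.5,fy=7.5,interpolation=cv2.INTER_CUBIC))
im=arm.get_image("top"); np.save("t11.npy",im);im=im[130:205,100:200]; cv2.imwrite("pics/t11.png",cv2.resize(im[:,:,::-1],None,fx=8,fy=8,interpolation=cv2.INTER_CUBIC))
im=arm.get_image("wrist"); np.save("w11.npy",im);cv2.imwrite("pics/wrist11.png",cv2.resize(im[:,:,::-1],None,fx=1.5625,fy=1.5625,interpolation=cv2.INTER_CUBIC))
state()
E
```

```text
clock: 14.18
position: [0.5846, 0.2395, 0.1798]
ee_rot: [-1.927, -2.481, 0.003]
force: [0.2, -0.1, -0.6]
width: 0.253
t 14.18 pos [0.5846 0.2395 0.1798] yaw_y 14.33 deg tilt 0.11 F [ 0.2 -0.1 -0.6] w 0.253
t 14.33 pos [0.5854 0.2405 0.181 ] yaw_y 14.38 deg tilt 0.05 F [ 0.5  0.3 -1.5] w 0.250
```

View pics/s11.png

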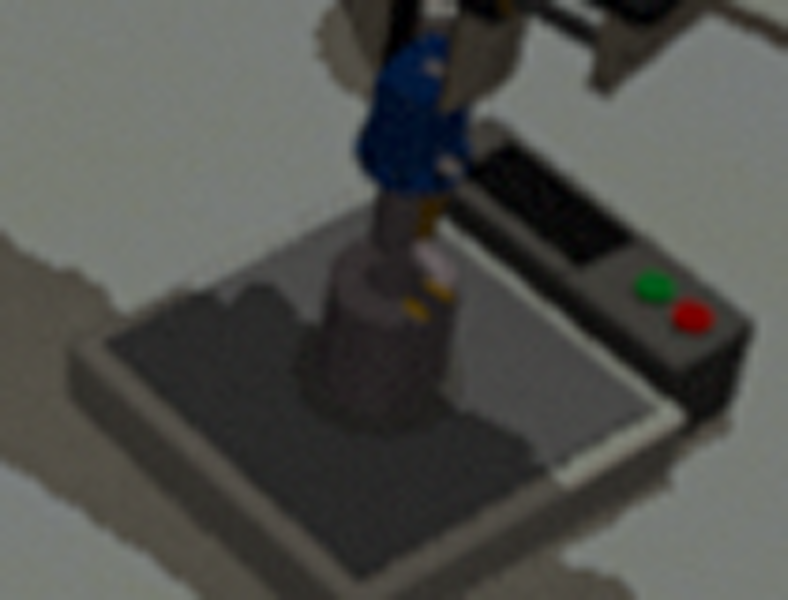

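View pics/wrist11.png

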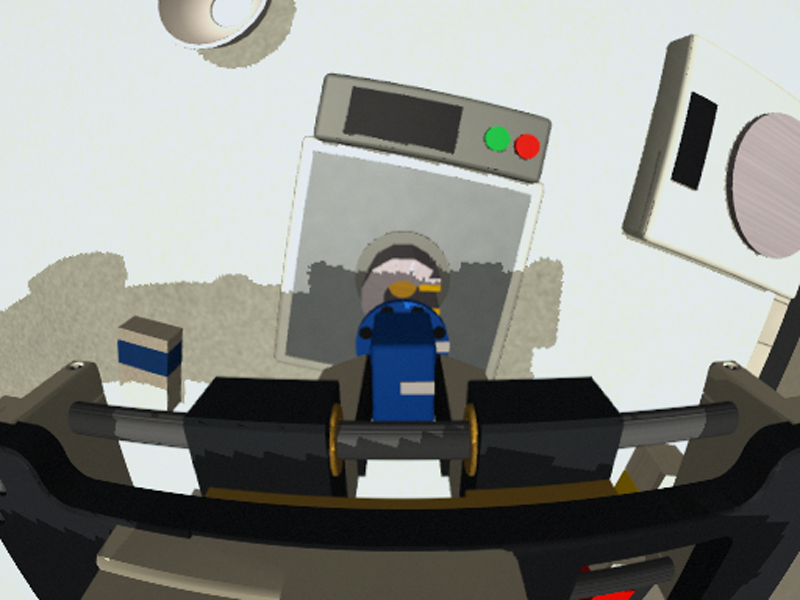

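```bash
python3 - <<'E'
from h import *
def cp(P):
    u,v=proj("scene",P); return round((u-300+.5)*7.5-.5,1),round((v-135+.5)*7.5-.5,1)
x,y=.5854,.2405
for z in (.1075,.1275,.1535): print("axis",z,cp([x,y,z]))
print("hub",cp([.5837,.2413,.087]))
# rays: shaft left edge; lateral dir
o,d=ray("scene",*cr(404,230,7.5,300,135)); 
from numpy.linalg import lstsq
r=np.array(arm.get_calibration("scene")["extrinsics"])[:3,0]; print("cam right",r)
p=np.array(proj("scene",[x,y,.13])); q=np.array(proj("scene",np.array([x,y,.13])+.01*r)); print("10mm px crop",(q-p)*7.5)
E
python3 - <<'E'
import numpy as np,cv2
im=np.load("s11.npy")[150:185,338:368,::-1]
im=cv2.convertScaleAbs(im,alpha=1.8,beta=10)
cv2.imwrite("pics/s11z.png",cv2.resize(im,None,fx=17,fy=17,interpolation=cv2.INTER_CUBIC))
E
```

```text
axis 0.1075 (np.float64(400.6), np.float64(240.8))
axis 0.1275 (np.float64(407.7), np.float64(201.6))
axis 0.1535 (np.float64(417.2), np.float64(149.3))
hub (np.float64(392.3), np.float64(276.5))
cam right [ 0.52029649  0.85387248 -0.01390492]
10mm px crop [27.25907778  0.        ]
```

View pics/s11z.png

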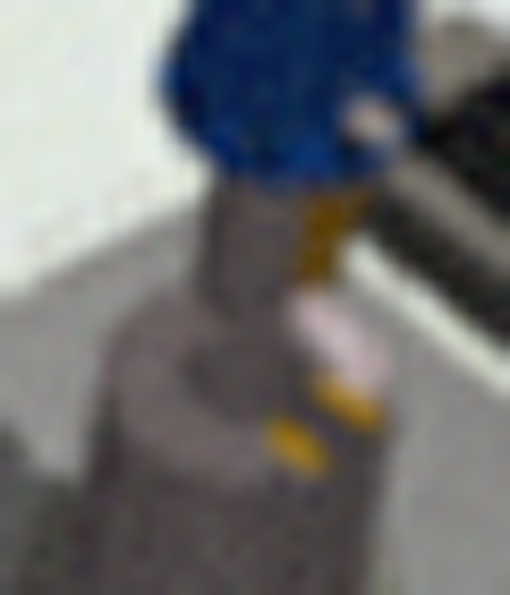

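View pics/t11.png

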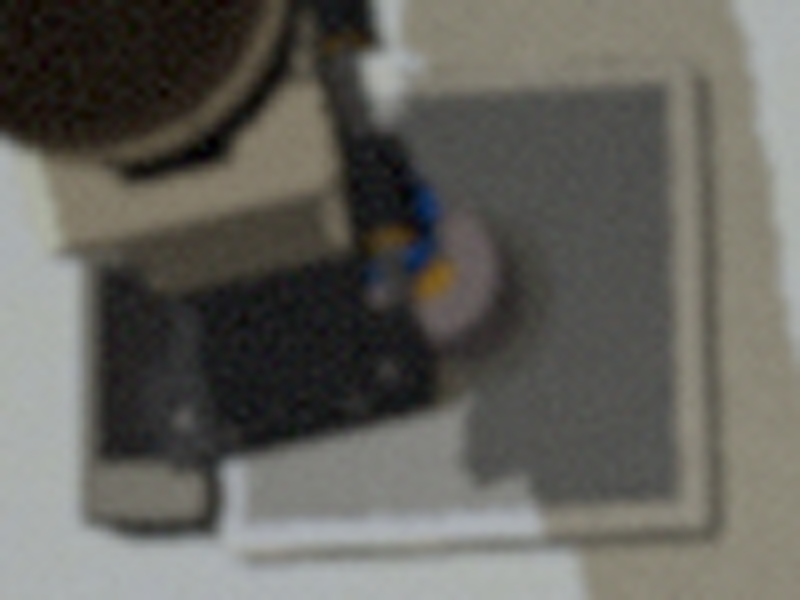

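The scene view shows the shaft directly above the bore, around (400,275) in the crop. The projected and observed shaft axes agree to within about 1 mm, and the rotor hasn't slipped. I'll lower it gently.

```bash
python3 -m crank '[[0.1,-0.001,0.002,-0.015,0],[0.1,0,0,-0.015,0],[0.1,0,0,-0.015,0],[0.1,0,0,-0.012,0],[0.1,0,0,-0.01,0],[0.1,0,0,0,0],[0.1,0,0,0,0],[0.1,0,0,0,0]]' 55
python3 -c "
from h import *
s,M=state();print(s['ft_torque'])"
```

```text
clock: 15.0
position: [0.5845, 0.2425, 0.1535]
ee_rot: [1.923, 2.484, -0.0]
force: [0.6, -1.0, -2.1]
width: 0.25
t 15.00 pos [0.5845 0.2425 0.1535] yaw_y 14.49 deg tilt 0.01 F [ 0.6 -1.  -2.1] w 0.250
[-0.17252982 -0.02883327 -0.03087295]
```

```bash
python3 -m crank '[[0.1,0,0,-0.006,0],[0.1,0,0,-0.006,0],[0.1,0,0,-0.006,0],[0.1,0,0,-0.006,0],[0.1,0,0,-0.006,0],[0.1,0,0,0,0],[0.1,0,0,0,0],[0.1,0,0,0,0]]' 55
python3 -c "
from h import *
s,M=state();print(s['ft_torque'])"
```

```text
clock: 15.67
position: [0.5844, 0.2426, 0.1414]
ee_rot: [-1.924, -2.484, 0.0]
force: [0.6, -1.5, -1.6]
width: 0.245
t 15.67 pos [0.5844 0.2426 0.1414] yaw_y 14.49 deg tilt 0.01 F [ 0.6 -1.5 -1.6] w 0.245
[-0.30355471 -0.01096281 -0.03295538]
```

No resistance at 18.6 mm below the mouth, so the key has entered the keyway. Going on down.

```bash
python3 -m crank '[[0.1,0,0,-0.008,0],[0.1,0,0,-0.008,0],[0.1,0,0,-0.008,0],[0.1,0,0,-0.008,0],[0.1,0,0,-0.006,0],[0.1,0,0,0,0],[0.1,0,0,0,0],[0.1,0,0,0,0]]' 60
python3 -c "
from h import *
s,M=state();print(s['ft_torque'])"
```

```text
clock: 16.33
position: [0.5846, 0.2426, 0.1265]
ee_rot: [1.923, 2.484, 0.001]
force: [-0.4, -1.8, 1.8]
width: 0.247
t 16.33 pos [0.5846 0.2426 0.1265] yaw_y 14.49 deg tilt 0.02 F [-0.4 -1.8  1.8] w 0.247
[-0.306694   -0.01896323 -0.01796379]
```

```bash
python3 -m crank '[[0.1,0,0,-0.006,0],[0.1,0,0,-0.006,0],[0.1,0,0,-0.006,0],[0.1,0,0,-0.006,0],[0.1,0,0,-0.005,0],[0.1,0,0,0,0],[0.1,0,0,0,0],[0.1,0,0,0,0]]' 60
python3 -c "
from h import *
s,M=state();print(s['ft_torque'])"
```

```text
clock: 17.0
position: [0.585, 0.2426, 0.1165]
ee_rot: [1.923, 2.484, 0.003]
force: [-4.6, -2.8, 19.6]
width: 0.253
t 17.00 pos [0.585  0.2426 0.1165] yaw_y 14.49 deg tilt 0.10 F [-4.6 -2.8 19.6] w 0.253
[-0.77109866  1.25491547  0.07422854]
```

```bash
python3 - <<'E'
from h import *
state()
im=arm.get_image("scene"); np.save("s12.npy",im); im=cv2.convertScaleAbs(im[145:195,325:385,::-1],alpha=1.8,beta=10); cv2.imwrite("pics/s12.png",cv2.resize(im,None,fx=12,fy=12,interpolation=cv2.INTER_CUBIC))
im=arm.get_image("wrist"); np.save("w12.npy",im);cv2.imwrite("pics/wrist12.png",cv2.resize(im[150:280,180:340,::-1],None,fx=4.5,fy=4.5,interpolation=cv2.INTER_CUBIC))
state()
E
```

```text
t 17.00 pos [0.585  0.2426 0.1165] yaw_y 14.49 deg tilt 0.10 F [-4.6 -2.8 19.6] w 0.253
t 17.10 pos [0.585  0.2425 0.1165] yaw_y 14.48 deg tilt 0.10 F [-4.3 -2.2 19.2] w 0.246
```

View pics/s12.png

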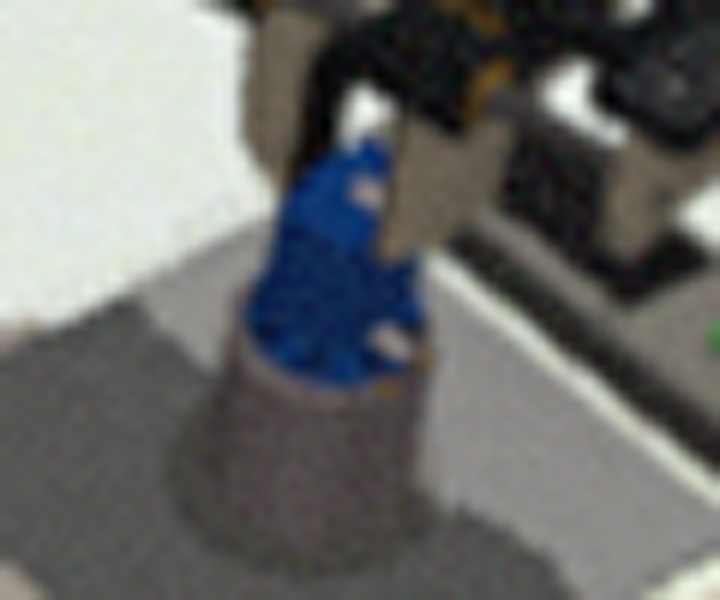

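View pics/wrist12.png

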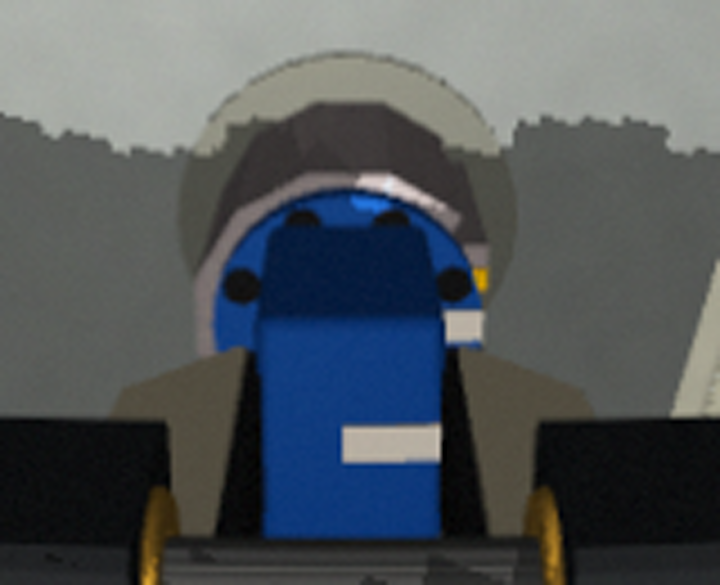

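The disc sits down on the hub top in both views, with an even thin steel ring around it. I'll confirm the stop by pressing slightly more and easing the sideways load.

```bash
python3 -m crank '[[0.1,-0.0015,-0.001,0,0],[0.1,0,0,-0.002,0],[0.1,0,0,-0.002,0],[0.1,0,0,0,0],[0.1,0,0,0,0],[0.1,0,0,0,0],[0.1,0,0,0,0],[0.1,0,0,0,0]]' 60
python3 -c "
from h import *
s,M=state();print(s['ft_torque'])"
```

```text
clock: 17.77
position: [0.585, 0.2425, 0.1164]
ee_rot: [1.923, 2.483, 0.006]
force: [-7.4, -3.1, 31.7]
width: 0.244
t 17.77 pos [0.585  0.2425 0.1164] yaw_y 14.48 deg tilt 0.21 F [-7.4 -3.1 31.7] w 0.244
[-0.94245724  1.95598257  0.05950601]
```

```bash
python3 -m crank '[[0.1,0,0,0.002,0],[0.1,0,0,0,0],[0.1,0,0,0,0],[0.1,0,0,0,0],[0.1,0,0,0,0],[0.1,0,0,0,0],[0.1,0,0,0,0],[0.1,0,0,0,0]]' 60
python3 - <<'E'
from h import *
state()
E_=np.array(arm.get_calibration("scene")["extrinsics"]); c=np.array([.5845,.242])
h=E_[:2,3]-c; h/=np.linalg.norm(h)
for z in (.087,.090):
    u,v=proj("scene",[*(c+.021*h),z]); print(z,((u-325+.5)*12-.5).round(1),((v-145+.5)*12-.5).round(1))
u,v=proj("scene",[*(c+.024*h),.087]); print("hub front",((u-325+.5)*12-.5).round(1),((v-145+.5)*12-.5).round(1))
im=arm.get_image("scene"); cv2.imwrite("pics/s13.png",cv2.resize(cv2.convertScaleAbs(im[130:300,130:400,::-1],alpha=1.5),None,fx=2.9,fy=2.9,interpolation=cv2.INTER_CUBIC))
E
```

```text
clock: 18.43
position: [0.585, 0.2425, 0.1164]
ee_rot: [1.923, 2.483, 0.005]
force: [-4.7, -2.5, 23.9]
width: 0.248
t 18.43 pos [0.585  0.2425 0.1164] yaw_y 14.49 deg tilt 0.19 F [-4.7 -2.5 23.9] w 0.248
0.087 321.3 385.4
0.09 323.0 376.3
hub front 319.7 394.3
```

View pics/s13.png

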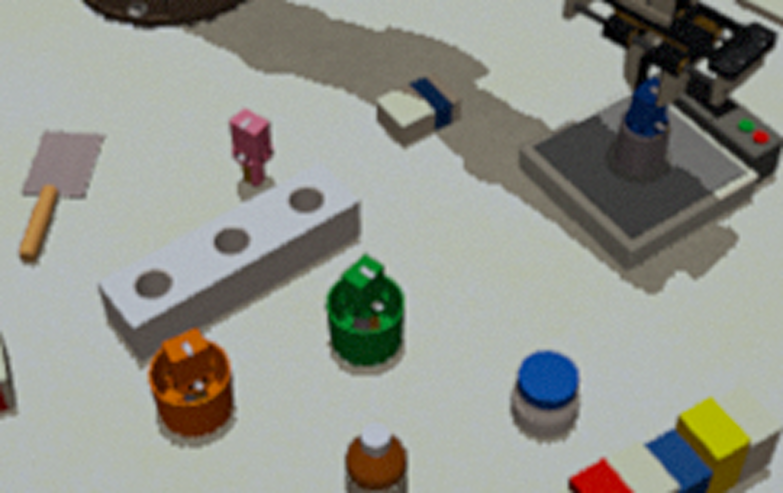

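```bash
python3 -c "
from h import *
state();print(arm.sign_off());state()"
```

```text
t 18.48 pos [0.585  0.2425 0.1164] yaw_y 14.49 deg tilt 0.19 F [-4.7 -2.4 24.1] w 0.245
the job is handed in; nothing more can be done
None
the job is handed in; nothing more can be done
```

The blue rotor is home in the counter's hub, and I handed the job in at 18.5 s with the gripper still pressing it down. The orange and green rotors are in the pots of their colours. I got no verdict back.

- **Pots:** the last scene picture shows both rotors inside their pots. The wrist view showed each upright right after release, but in the scene view I first read orange as leaning; a sightline check later fits upright.
- **Keyway:** the wrist camera put the keyway at about 14°. I turned the key to that angle, and it slid in on the first try with no resistance.
- **Fully home:** pressing about 1.6 mm further raised the force from about 20 to 32 N while the tool moved only 0.1 mm. The disc edge in the scene picture is where it should be with the disc resting on the hub. I couldn't read the ejector itself.
- **At hand-in:** 60 N grip setting, wrist force about 24 N upward and 5 N sideways, tool tilt 0.2°.

Two things didn't go cleanly or agree:
- **First orange grasp:** it came up empty because I lifted before the jaws had closed. The rotor wasn't disturbed, and the second try held.
- **Hub position:** the cameras disagreed by about 2–3 mm. The shaft's tapered tip and the bore took up the difference.

I moved nothing else on purpose, and the bystanders in the last picture look undisturbed. The mortar and red carton are outside it or only partly in view.

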